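# Set the bearing play of a sanding turntable

### The job

The sanding turntable that carries the raw pale box shell wobbles: screw its knurled brass nut down until it bottoms out, then back it off a quarter turn so that the platter runs free. Finish still gripping the nut, keeping it still at that setting so that I can tighten its lock screw: do not let go. Leave the nut of the turntable with the dark shell as it is, and do not shift the shells or the other things on the bench.

Things in the scene. Friction and masses are not known exactly. Their poses are not given: they have to be found in the camera images.
- nut_left (a joint): Brass adjusting nut of the left turntable (+y side): rad backed off from fully down. 0 = bottomed (hard stop), up to 9.4; starts 2.2 to 4.6 up. Grows counter-clockwise seen from above; clockwise screws it down (vertical axis, right-hand thread, sinks 0.64 mm per rad). Stays where left; drags about 0.1 N m until the stop. Lock screw in its lower band.
- nut_left_grip (a point): Middle of that nut's knurled part (diameter 42, 22 mm tall), on its axis, about 131 mm above the bench: grip here from above. z is up. Below it: plain band (diameter 38, 10 mm tall), hub (diameter 36), freely turning platter (diameter 210, top 52 mm up). The fixed stud (diameter 16) passes through the nut to 157 mm above the bench. Base bolted down.
- nut_left_mark (a point): White index mark on the top face of the left turntable's nut, 15 mm out from the axis, 11 mm above the grip point; it turns with the nut.
- nut_right (a joint): Brass adjusting nut of the right turntable (-y side): rad backed off from fully down. 0 = bottomed (hard stop), up to 9.4; starts 2.2 to 4.6 up. Grows counter-clockwise seen from above; clockwise screws it down (vertical axis, right-hand thread, sinks 0.64 mm per rad). Stays where left; drags about 0.1 N m until the stop. Lock screw in its lower band.
- nut_right_grip (a point): Middle of that nut's knurled part (diameter 42, 22 mm tall), on its axis, about 131 mm above the bench: grip here from above. z is up. Below it: plain band (diameter 38, 10 mm tall), hub (diameter 36), freely turning platter (diameter 210, top 52 mm up). The fixed stud (diameter 16) passes through the nut to 157 mm above the bench. Base bolted down.
- nut_right_mark (a point): White index mark on the top face of the right turntable's nut, 15 mm out from the axis, 11 mm above the grip point; it turns with the nut.
- raw_shell_mid (a point): Raw pale cedar bentwood shell, a loose ring (no bottom) of outer diameter 168 mm, wall 5 mm, 50 mm tall, standing round the nut on the platter of either the left or the right turntable, rim 102 mm above the bench. Point: on its axis, half-way up.
- dark_shell_mid (a point): The same ring in finished dark brown, standing on the other turntable. Point: on its axis, half-way up.
- sanding_block_mid (a point): Cork sanding block, 100 x 62 x 33 mm, lying on the bench between the turntables. Point: its centre. Not to be moved.
- glue_jar_mid (a point): Closed white glue jar with orange cap, diameter 64 mm, 85 mm tall, on the bench beyond the turntables. Point: its centre. Not to be moved.
- dust_brush_grip (a point): Dusting brush, 200 mm long, lying on the bench beyond the right turntable. Point: on its handle. Not to be moved.
There are look-alikes about, which are no part of the job. Leave any blue look-alike of the part that bears nut_right alone.

How it is judged:
By the outcome, as a careful person would: the job done as asked, in the order asked, and still so for the second after the job is handed in, while the arm keeps its last pose, push and grip.
It also fails if it takes over 61 s, if anything falls off the work surface, if the arm or the gripper's body presses on something with over 40 N, if the wrist force passes 120 N, or if a joint passes its speed limit or range.

### The arm

A 7-joint arm with a two-finger parallel gripper is mounted at the origin on the work surface. World frame = base frame: x ahead of the robot, y to its left, z up, the work surface at z = 0. Lengths are in m, angles in rad, forces in N, time in s.
With the tool pointing down it reaches from about 0.425 to 0.925 m from the base axis. Payload 6.8 kg.
Tool frame: the origin (TCP) lies between the finger pads; the fingertips stand finger_overhang ahead of it and the grasp point (between the pads) lies 6 mm ahead of it (finger_overhang is the distance from the TCP to the fingertips, in m); z points along the fingers, y is the line along which they close (so a half turn about z gives the same grasp; the last joint's range is limited). The gripper opens to 85 mm and grips with 20 to 120 N. Pads are 22 mm wide; open, the fingers measure 114 mm over their backs; the gripper's body (76 mm by 85 mm) begins 54 mm behind the grasp point. The pads swing forward as they close: fully open they stand 13 mm farther back than shut.
Start: joints at [-1.422, 0.477, 0.022, 1.555, -0.011, 1.109, -0.083], TCP at [0.171, 0.653, 0.256] pointing down, gripper open.
Joint ranges: [-2.96, 2.96], [-0.34, 2.1], [-1.41, 1.46], [0.24, 2.44], [-1.37, 4.51], [0.17, 1.92], [-2.96, 2.96]. Speed limits (rad/s): [2.39, 2.39, 3.14, 3.14, 3.14, 3.14, 3.14].

### API

Orientations are given as a unit quaternion [w, x, y, z].
In Python, from station import * gives the robot as it stands.
- The arm moves only by the tool drive_tool, never from a script. Its argument "increments" is a list of rows, each an object of numbers: "claw": the finger opening in m, from 0 to 0.0854; "dx", "dy", "dz": the shift along the tool's x, y, z in m; "wx", "wy", "wz": the turn, a rotation vector about the tool's x, y, z in degrees. A call has 1 to 20 rows; each row shifts and turns the commanded pose from where the row before left it, along the tool's axes as they then stand; what a row does not reach is not made up. A row lasts 1/8 s, in which the tool goes at most 62.5 mm and 10.7 degrees, less where a joint would pass 70% of its speed; a pose out of reach is approached as far as the arm can. A call with a gripper value outside its range is refused whole. The fingers move at their own pace and stop on an object; "newtons" is the grip in N (left out, the last holds). Time passes only in rows, so rows that do not move let the fingers close. It gives the time, the measured TCP pose, the force, the opening and the grip force at its end, in the units of the state.
- get_obs(): the state, without advancing time (a new reading comes with each control period).
- read_camera(name): name is "side" or "top" or "wrist"; returns (picture, depth): 384x512x3 uint8, red, green, blue; 384x512 float32, m along the optical axis (not along the pixel's ray), 0 where there is no reading.
- calibration(name): a dict with "intrinsics" (3x3 intrinsics, pixels), "R" (3x3) and "t" (3): a world point X has camera coordinates R X + t; the wrist camera has in their place "mount" (4x4, takes a point from camera to tool coordinates, whose origin is the TCP and whose axes are the flange's). Camera axes: x right, y down, z forward; pixel columns grow to the right and rows downward; lengths in m; the calibration is good to about 2 mm. A picture is of the moment at which its call begins: read the wrist's pose just before it. calibration takes no time and is no camera call.
- hand_in(): hands the job in; it is judged then, once.
The state is a dict: "t": time; "q": joint angles; "joint_vel": joint speeds; "joint_torque": joint torques, N m; "eef_pos": TCP position; "tool_rot": TCP orientation; "contact_force": force on the tool from outside, world axes, zero at the start; "torque": the same for the moment, N m; "gripper_width": opening from 0.0 (shut) to 1.0 (fully open); "grasp_force": force on a finger pad.
Only numpy, scipy, OpenCV 4.12 (cv2) and the standard library are available. Lean on these libraries where they do the work, as an engineer would, in place of code of your own. Each camera call takes 0.05 s, during which the arm holds its last target. There are 200 camera calls.

## Working session

There is one attempt and no reset: what is moved stays moved. The work goes in short steps, Python scripts to look and compute and a tool call to move; the robot and the scene stay as the last step left them, time stands still between calls to the robot, and variables do not carry over. Pictures are saved under pics/ and viewed, at most 10 in all, crops included, and the job is handed in when it is done.

Besides the shell and the picture viewer there is one more tool, called after "Emit:" as a command line: name --argument value ..., lists and objects as JSON in quotes. drive_tool: Moves the arm, as the interface text tells. Its arguments: {"type":"object","properties":{"increments":{"type":"array","items":{"type":"object","properties":{"claw":{"type":"number"},"dx":{"type":"number"},"dy":{"type":"number"},"dz":{"type":"number"},"wx":{"type":"number"},"wy":{"type":"number"},"wz":{"type":"number"}}}},"newtons":{"type":"number"}},"required":["increments"]}

```bash
mkdir -p pics; ls; cat > h.py <<'E'
from station import *
import numpy as np, cv2
def save(n,f):
    p,d=read_camera(n); cv2.imwrite(f'pics/{f}.png',p[:,:,::-1]); np.savez(f'pics/{f}.npz',p=p,d=d); return p,d
E
python3 - <<'E'
from h import *
o=get_obs(); print({k:np.round(v,3).tolist() for k,v in o.items()})
a,_=save('top','top0'); b,_=save('side','side0')
cv2.imwrite('pics/both.png',cv2.resize(np.vstack([a,b])[:,:,::-1],(400,600)) )
for n in('top','side','wrist'): print(n,calibration(n))
E
```

```text
pics
{'t': 0.0, 'q': [-1.422, 0.478, 0.022, 1.556, -0.011, 1.109, -0.083], 'joint_vel': [-0.001, 0.001, -0.001, -0.0, 0.0, 0.0, -0.0], 'joint_torque': [-0.0, -59.646, 1.608, -28.119, 0.012, 0.01, -0.0], 'eef_pos': [0.171, 0.652, 0.255], 'tool_rot': [-0.0, 0.128, 0.992, -0.001], 'contact_force': [-0.046, -0.695, -0.151], 'torque': [0.04, 0.011, -0.005], 'grasp_force': 0.0, 'gripper_width': 1.004}
top {'intrinsics': array([[362.52251835,   0.        , 246.5853674 ],
       [  0.        , 362.52251835, 187.06506702],
       [  0.        ,   0.        ,   1.        ]]), 'R': array([[ 0.01580332, -0.99957329,  0.02456629],
       [-0.98846859, -0.01931891, -0.15018866],
       [ 0.15059917, -0.02190953, -0.98835209]]), 't': array([-0.01435128,  0.5335524 ,  0.88740455])}
side {'intrinsics': array([[399.57026742,   0.        , 256.88359523],
       [  0.        , 399.57026742, 191.39474512],
       [  0.        ,   0.        ,   1.        ]]), 'R': array([[ 0.74239712, -0.66972827, -0.01762275],
       [-0.49614363, -0.53192091, -0.68622273],
       [ 0.45020886,  0.51819319, -0.72717797]]), 't': array([-0.37688219,  0.34200028,  0.81505573])}
wrist {'intrinsics': array([[266.96542774,   0.        , 251.29076354],
       [  0.        , 266.96542774, 190.04626424],
       [  0.        ,   0.        ,   1.        ]]), 'mount': array([[ 2.94777973e-04, -9.56585002e-01, -2.91453336e-01,
         7.24702142e-02],
       [ 9.99999748e-01,  4.70019628e-04, -5.31254268e-04,
        -1.67289408e-04],
       [ 6.45178654e-04, -2.91453106e-01,  9.56584900e-01,
        -1.18156831e-01],
       [ 0.00000000e+00,  0.00000000e+00,  0.00000000e+00,
         1.00000000e+00]])}
```

View pics/top0.png

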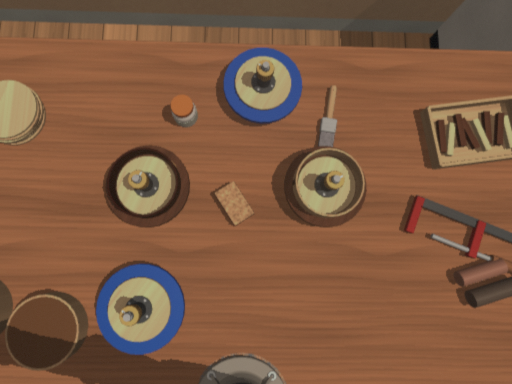

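View pics/side0.png

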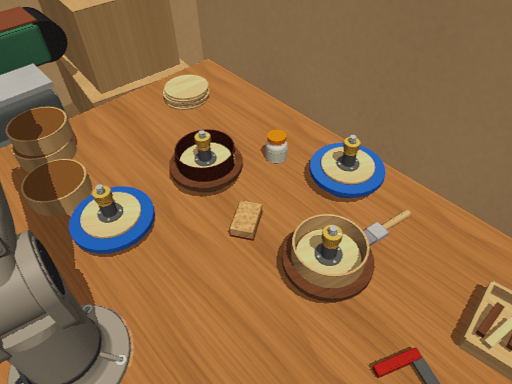

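The raw pale shell is on the right turntable (−y): nut at about (335,180) in the top view and (331,237) in the side view. The dark shell is on the left, and two blue look-alikes stand nearby. Next I locate the nut in both views.

```bash
cat >> h.py <<'E'
def ray(n,u,v):
    c=calibration(n); R,t=c['R'],c['t']; return -R.T@t, R.T@np.linalg.inv(c['intrinsics'])@np.array([u,v,1.])
def tri(r):
    A=0;b=0
    for o,d in r:
        d=d/np.linalg.norm(d);P=np.eye(3)-np.outer(d,d);A=A+P;b=b+P@o
    return np.linalg.solve(A,b)
def wpts(n,d):
    c=calibration(n);v,u=np.mgrid[:384,:512];K=np.linalg.inv(c['intrinsics'])
    X=(np.dstack([u,v,np.ones_like(u)])@K.T)*d[...,None]; return (X-c['t'])@c['R']
E
python3 - <<'E'
from h import *
for n,(u0,v0) in (('top',(335,180)),('side',(331,237))):
    z=np.load(f'pics/{n}0.npz');p,d=z['p'],z['d']; W=wpts(n,d)
    hsv=cv2.cvtColor(p,cv2.COLOR_RGB2HSV)
    v,u=np.mgrid[:384,:512]; near=(abs(u-u0)<22)&(abs(v-v0)<25)
    m=near&(W[...,2]>.118)&(W[...,2]<.165)&(d>0)
    ctr=W[m]; top=m&(W[...,2]>.139)&(W[...,2]<.148); stud=m&(W[...,2]>.152)
    print(n,m.sum(),'brass bbox',ctr.min(0).round(3),ctr.max(0).round(3))
    for nm,k in(('top',top),('stud',stud)):
        if k.sum(): print(nm,k.sum(),W[k].mean(0).round(4),u[k].mean().round(1),v[k].mean().round(1),(np.c_[W[k].min(0),W[k].max(0)]).round(3).tolist())
    cv2.imwrite(f'pics/c_{n}.png',cv2.resize(p[v0-30:v0+30,u0-35:u0+35,::-1],None,fx=6,fy=6,interpolation=2))
a,b=[cv2.imread(f'pics/c_{n}.png') for n in('top','side')]
cv2.imwrite('pics/c.png',np.hstack([a,b])[:, :][:, :].copy() if 0 else cv2.resize(np.hstack([a,b]),(800,343)))
E
```

```text
top 303 brass bbox [ 0.517 -0.226  0.121] [ 0.56  -0.183  0.162]
top 220 [ 0.5384 -0.2035  0.1438] 334.3 180.0 [[0.517, 0.56], [-0.226, -0.183], [0.14, 0.147]]
stud 43 [ 0.5387 -0.204   0.1575] 336.2 178.8 [[0.531, 0.545], [-0.213, -0.197], [0.152, 0.162]]
side 367 brass bbox [ 0.516 -0.228  0.118] [ 0.559 -0.185  0.158]
top 209 [ 0.5353 -0.2085  0.1427] 331.5 233.8 [[0.516, 0.559], [-0.228, -0.185], [0.139, 0.147]]
stud 47 [ 0.5386 -0.2068  0.1561] 332.7 228.5 [[0.531, 0.547], [-0.214, -0.198], [0.153, 0.158]]
```

View pics/c.png

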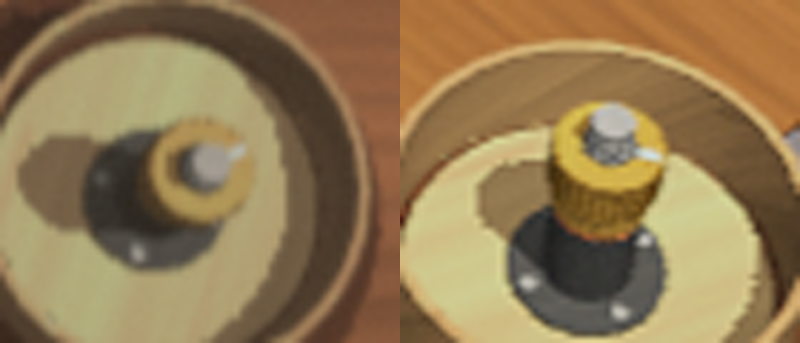

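Both views agree: nut axis about (0.538, −0.205), top face about 0.143, so the grip point is at z≈0.132. The mark points towards −y and slightly +x. Moving there at safe height.

Emit:
drive_tool --increments '[{"claw": 0.0854,"dx": -0.0486,"dy": -0.0329},{"dx": -0.0486,"dy": -0.0329},{"dx": -0.0486,"dy": -0.0329},{"dx": -0.0486,"dy": -0.0329},{"dx": -0.0486,"dy": -0.0329},{"dx": -0.0486,"dy": -0.0329},{"dx": -0.0486,"dy": -0.0329},{"dx": -0.0486,"dy": -0.0329},{"dx": -0.0205,"dy": -0.0526},{"dx": -0.0205,"dy": -0.0526},{"dx": -0.0205,"dy": -0.0526},{"dx": -0.0205,"dy": -0.0526},{"dx": -0.0205,"dy": -0.0526},{"dx": -0.0205,"dy": -0.0526},{"dx": -0.0205,"dy": -0.0526},{"dx": -0.0205,"dy": -0.0526},{"dx": -0.0205,"dy": -0.0526},{"wz": -10}]'

```text
schema error: expected keys claw, dx, dy, dz, wx, wy, wz
```

```bash
cat >> h.py <<'E'
def st():
    o=get_obs(); w,x,y,z=o['tool_rot']
    from scipy.spatial.transform import Rotation as Ro
    R=Ro.from_quat([x,y,z,w]).as_matrix()
    print('t',round(o['t'],2),'q',np.round(o['q'],3),'p',np.round(o['eef_pos'],4),'yaw_y',round(np.degrees(np.arctan2(R[1,1],R[0,1])),2),'zax',R[:,2].round(3),'F',np.round(o['contact_force'],1),'M',np.round(o['torque'],3),'g',np.round(o['grasp_force'],1),round(o['gripper_width'],3)); return o,R
E
python3 - <<'E'
from h import *
import station
st(); print([k for k in dir(station) if 'over' in k.lower()], getattr(station,'finger_overhang',None))
E
```

```text
t 0.1 q [-1.422  0.478  0.022  1.556 -0.012  1.109 -0.083] p [0.1713 0.6524 0.2554] yaw_y 75.29 zax [-0.    -0.002 -1.   ] F [ 0.3 -1.1  0.5] M [ 0.01   0.014 -0.005] g 0.0 1.006
['finger_overhang'] 0.025
```

Emit:
drive_tool --increments '[{"claw": 0.085,"dx": -0.0486,"dy": -0.0329,"dz": 0,"wx": 0,"wy": 0,"wz": 0},{"claw": 0.085,"dx": -0.0486,"dy": -0.0329,"dz": 0,"wx": 0,"wy": 0,"wz": 0},{"claw": 0.085,"dx": -0.0486,"dy": -0.0329,"dz": 0,"wx": 0,"wy": 0,"wz": 0},{"claw": 0.085,"dx": -0.0486,"dy": -0.0329,"dz": 0,"wx": 0,"wy": 0,"wz": 0},{"claw": 0.085,"dx": -0.0486,"dy": -0.0329,"dz": 0,"wx": 0,"wy": 0,"wz": 0},{"claw": 0.085,"dx": -0.0486,"dy": -0.0329,"dz": 0,"wx": 0,"wy": 0,"wz": 0},{"claw": 0.085,"dx": -0.0486,"dy": -0.0329,"dz": 0,"wx": 0,"wy": 0,"wz": 0},{"claw": 0.085,"dx": -0.0486,"dy": -0.0329,"dz": 0,"wx": 0,"wy": 0,"wz": 0},{"claw": 0.085,"dx": -0.0205,"dy": -0.0526,"dz": 0,"wx": 0,"wy": 0,"wz": 0},{"claw": 0.085,"dx": -0.0205,"dy": -0.0526,"dz": 0,"wx": 0,"wy": 0,"wz": 0},{"claw": 0.085,"dx": -0.0205,"dy": -0.0526,"dz": 0,"wx": 0,"wy": 0,"wz": 0},{"claw": 0.085,"dx": -0.0205,"dy": -0.0526,"dz": 0,"wx": 0,"wy": 0,"wz": 0},{"claw": 0.085,"dx": -0.0205,"dy": -0.0526,"dz": 0,"wx": 0,"wy": 0,"wz": 0},{"claw": 0.085,"dx": -0.0205,"dy": -0.0526,"dz": 0,"wx": 0,"wy": 0,"wz": 0},{"claw": 0.085,"dx": -0.0205,"dy": -0.0526,"dz": 0,"wx": 0,"wy": 0,"wz": 0},{"claw": 0.085,"dx": -0.0205,"dy": -0.0526,"dz": 0,"wx": 0,"wy": 0,"wz": 0},{"claw": 0.085,"dx": -0.0205,"dy": -0.0526,"dz": 0,"wx": 0,"wy": 0,"wz": 0},{"claw": 0.085,"dx": 0,"dy": 0,"dz": 0,"wx": 0,"wy": 0,"wz": -10}]'

```text
t: 2.35
eef_pos: [0.5377, -0.2109, 0.2561]
tool_rot: [-0.0, 0.043, 0.999, -0.001]
contact_force: [-0.5, 1.4, -0.2]
gripper_width: 0.995
grasp_force: 0.0
```

```bash
python3 - <<'E'
from h import *
st()
E
```

```text
t 2.35 q [-0.062  0.331  0.412  1.817 -0.149  1.024  1.892] p [ 0.5377 -0.2109  0.2561] yaw_y 85.04 zax [-0.001 -0.003 -1.   ] F [-0.5  1.4 -0.2] M [ 0.103  0.01  -0.005] g 0.0 0.995
```

```bash
python3 - <<'E'
from h import *
o,R=st(); np.savez('pics/w0s.npz',p=o['eef_pos'],R=R); save('wrist','w0')
E
```

```text
t 2.35 q [-0.062  0.331  0.412  1.817 -0.149  1.024  1.892] p [ 0.5377 -0.2109  0.2561] yaw_y 85.04 zax [-0.001 -0.003 -1.   ] F [-0.5  1.4 -0.2] M [ 0.103  0.01  -0.005] g 0.0 0.995
```

Emit:
drive_tool --increments '[{"claw": 0.085,"dx": 0,"dy": 0,"dz": 0,"wx": 0,"wy": 0,"wz": -9.6},{"claw": 0.085,"dx": 0,"dy": 0,"dz": 0,"wx": 0,"wy": 0,"wz": -9.6},{"claw": 0.085,"dx": 0,"dy": 0,"dz": 0,"wx": 0,"wy": 0,"wz": -9.6},{"claw": 0.085,"dx": 0,"dy": 0,"dz": 0,"wx": 0,"wy": 0,"wz": -9.6},{"claw": 0.085,"dx": 0,"dy": 0,"dz": 0,"wx": 0,"wy": 0,"wz": -9.6},{"claw": 0.085,"dx": 0,"dy": 0,"dz": 0,"wx": 0,"wy": 0,"wz": 0}]'

```text
t: 3.15
eef_pos: [0.5387, -0.2045, 0.256]
tool_rot: [-0.0, -0.368, 0.93, 0.0]
contact_force: [-0.7, 0.8, 0.3]
gripper_width: 0.999
grasp_force: 0.0
```

```bash
cat >> h.py <<'E'
def wp(f):
    z=np.load(f'pics/{f}.npz');s=np.load(f'pics/{f}s.npz');d=z['d'];c=calibration('wrist')
    v,u=np.mgrid[:384,:512];X=(np.dstack([u,v,np.ones_like(u)])@np.linalg.inv(c['intrinsics']).T)*d[...,None]
    M=c['mount'];X=X@M[:3,:3].T+M[:3,3];return z['p'],d,X@s['R'].T+s['p']
E
python3 - <<'E'
from h import *
o,R=st(); np.savez('pics/w1s.npz',p=o['eef_pos'],R=R); save('wrist','w1')
for f in('w0','w1'):
    p,d,W=wp(f); r=np.hypot(W[...,0]-.538,W[...,1]+.205)
    m=(d>0)&(r<.03)&(W[...,2]>.12)&(W[...,2]<.165)
    st_=m&(W[...,2]>.152); t=m&(W[...,2]<.147)&(W[...,2]>.139)
    for k in(st_,t):print(f,k.sum(),W[k].mean(0).round(4),W[k].min(0).round(4),W[k].max(0).round(4),np.argwhere(k).mean(0).round(0)[::-1])
E
```

```text
t 3.15 q [ 0.06   0.318  0.244  1.811 -0.089  1.024  2.662] p [ 0.5387 -0.2045  0.256 ] yaw_y 133.15 zax [-0.     0.001 -1.   ] F [-0.7  0.8  0.3] M [-0.008 -0.001 -0.022] g 0.0 0.999
w0 291 [ 0.5407 -0.207   0.1571] [ 0.5335 -0.2153  0.152 ] [ 0.5494 -0.1992  0.1596] [258. 201.]
w0 1301 [ 0.5393 -0.2069  0.1435] [ 0.5201 -0.2285  0.139 ] [ 0.5625 -0.1858  0.1469] [258. 195.]
w1 291 [ 0.5418 -0.2063  0.157 ] [ 0.5343 -0.214   0.1522] [ 0.5506 -0.198   0.1591] [249. 199.]
w1 1304 [ 0.5409 -0.2072  0.1434] [ 0.5212 -0.2274  0.1391] [ 0.5637 -0.1838  0.147 ] [249. 193.]
```

View pics/w1.png

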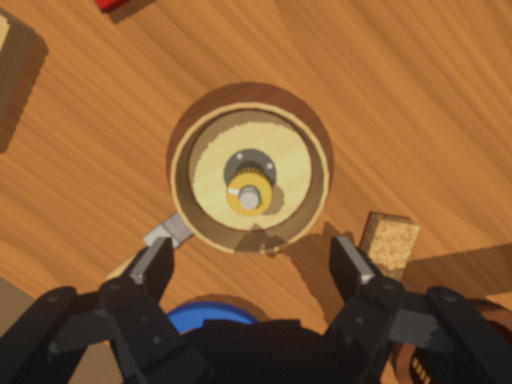

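The wrist view shows the nut near (249,193), centred between the fingers with the mark at its left. The refined axis is about (0.540, −0.206). Descending.

Emit:
drive_tool --increments '[{"claw": 0.085,"dx": 0,"dy": -0.002,"dz": 0.03,"wx": 0,"wy": 0,"wz": -7},{"claw": 0.085,"dx": 0,"dy": 0,"dz": 0.04,"wx": 0,"wy": 0,"wz": 0},{"claw": 0.085,"dx": 0,"dy": 0,"dz": 0.03,"wx": 0,"wy": 0,"wz": 0},{"claw": 0.085,"dx": 0,"dy": 0,"dz": 0.012,"wx": 0,"wy": 0,"wz": 0},{"claw": 0.085,"dx": 0,"dy": 0,"dz": 0.006,"wx": 0,"wy": 0,"wz": 0},{"claw": 0.085,"dx": 0,"dy": 0,"dz": 0,"wx": 0,"wy": 0,"wz": 0}]'

```text
t: 3.95
eef_pos: [0.5407, -0.2067, 0.1389]
tool_rot: [0.0, -0.425, 0.905, -0.0]
contact_force: [-0.5, 0.0, 0.3]
gripper_width: 0.998
grasp_force: 0.0
```

```bash
python3 - <<'E'
from h import *
o,R=st(); np.savez('pics/w2s.npz',p=o['eef_pos'],R=R); save('wrist','w2')
p,d,W=wp('w2'); T=(W-o['eef_pos'])@R
r=np.hypot(W[...,0]-.54,W[...,1]+.206)
for lo,hi in((.139,.148),(.152,.162)):
    k=(d>0)&(r<.026)&(W[...,2]>lo)&(W[...,2]<hi); print(k.sum(),T[k].mean(0).round(4),T[k].min(0).round(4),T[k].max(0).round(4),W[k].mean(0).round(4))
E
```

```text
t 3.95 q [ 0.106  0.463  0.195  1.904 -0.123  0.786  2.816] p [ 0.5407 -0.2067  0.1389] yaw_y 140.24 zax [ 0.001 -0.    -1.   ] F [-0.5  0.   0.3] M [-0.037  0.05  -0.032] g 0.0 0.998
3932 [ 0.0034 -0.0009 -0.0045] [-0.0225 -0.0224 -0.0091] [ 0.0202  0.0205 -0.0001] [ 0.5392 -0.2099  0.1434]
1131 [-0.0003 -0.0009 -0.0179] [-0.0103 -0.0092 -0.0205] [ 0.0071  0.0072 -0.0131] [ 0.5415 -0.2071  0.1567]
```

View pics/w2.png

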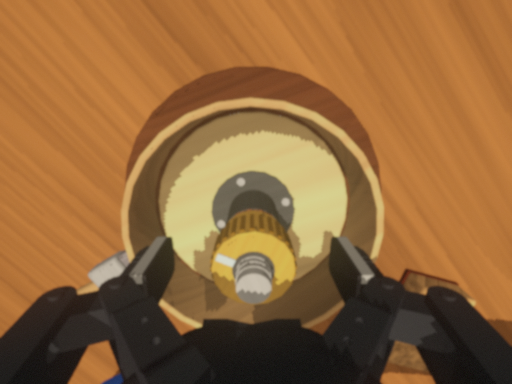

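The nut is at about (252,262), between the pads and off by about 1 mm. Nudging, then closing.

Emit:
drive_tool --increments '[{"claw": 0.05,"dx": -0.001,"dy": -0.001,"dz": 0.001,"wx": 0,"wy": 0,"wz": 0},{"claw": 0.03,"dx": 0,"dy": 0,"dz": 0,"wx": 0,"wy": 0,"wz": 0},{"claw": 0.03,"dx": 0,"dy": 0,"dz": 0,"wx": 0,"wy": 0,"wz": 0},{"claw": 0.03,"dx": 0,"dy": 0,"dz": 0,"wx": 0,"wy": 0,"wz": 0},{"claw": 0.03,"dx": 0,"dy": 0,"dz": 0,"wx": 0,"wy": 0,"wz": 0},{"claw": 0.03,"dx": 0,"dy": 0,"dz": 0,"wx": 0,"wy": 0,"wz": 0},{"claw": 0.03,"dx": 0,"dy": 0,"dz": 0,"wx": 0,"wy": 0,"wz": 0},{"claw": 0.03,"dx": 0,"dy": 0,"dz": 0,"wx": 0,"wy": 0,"wz": 0}]' --newtons 60

```text
t: 5.0
eef_pos: [0.5407, -0.2056, 0.138]
tool_rot: [-0.0, -0.425, 0.905, 0.001]
contact_force: [-5.7, 4.2, 9.4]
gripper_width: 0.473
grasp_force: 59.6
```

```bash
python3 - <<'E'
from h import *
st()
E
```

```text
t 5.0 q [ 0.106  0.465  0.194  1.903 -0.124  0.788  2.816] p [ 0.5407 -0.2056  0.138 ] yaw_y 140.29 zax [-0.002  0.002 -1.   ] F [-5.7  4.2  9.4] M [0.742 1.087 0.013] g 59.6 0.473
```

Emit:
drive_tool --increments '[{"claw": 0.03,"dx": 0,"dy": 0.0015,"dz": 0,"wx": 0,"wy": 0,"wz": 2},{"claw": 0.03,"dx": 0,"dy": 0,"dz": 0.0001,"wx": 0,"wy": 0,"wz": 8},{"claw": 0.03,"dx": 0,"dy": 0,"dz": 0.0001,"wx": 0,"wy": 0,"wz": 8},{"claw": 0.03,"dx": 0,"dy": 0,"dz": 0.0001,"wx": 0,"wy": 0,"wz": 8},{"claw": 0.03,"dx": 0,"dy": 0,"dz": 0.0001,"wx": 0,"wy": 0,"wz": 8},{"claw": 0.03,"dx": 0,"dy": 0,"dz": 0.0001,"wx": 0,"wy": 0,"wz": 8},{"claw": 0.03,"dx": 0,"dy": 0,"dz": 0.0001,"wx": 0,"wy": 0,"wz": 8}]'

```text
t: 5.88
eef_pos: [0.5406, -0.2054, 0.1374]
tool_rot: [0.0, -0.0, 1.0, 0.0]
contact_force: [-1.9, 1.6, 5.8]
gripper_width: 0.475
grasp_force: 60.6
```

```bash
python3 - <<'E'
from h import *
o,R=st(); np.savez('pics/w3s.npz',p=o['eef_pos'],R=R); save('wrist','w3')
E
```

```text
t 5.88 q [-0.063  0.488  0.416  1.917 -0.27   0.791  2.073] p [ 0.5406 -0.2054  0.1374] yaw_y 90.02 zax [ 0.     0.001 -1.   ] F [-1.9  1.6  5.8] M [0.294 0.48  0.11 ] g 60.6 0.475
```

View pics/w3.png

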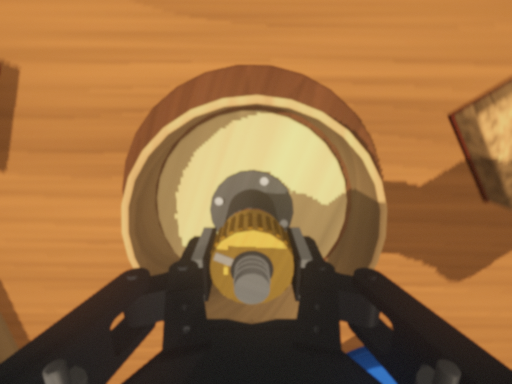

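The mark stays at (222,259) in the tool frame, so the nut turns with the grip. Mz is 0.11 N m, which is the drag alone. Continuing.

Emit:
drive_tool --increments '[{"claw": 0.03,"dx": 0,"dy": 0,"dz": 0.0001,"wx": 0,"wy": 0,"wz": 8},{"claw": 0.03,"dx": 0,"dy": 0,"dz": 0.0001,"wx": 0,"wy": 0,"wz": 8},{"claw": 0.03,"dx": 0,"dy": 0,"dz": 0.0001,"wx": 0,"wy": 0,"wz": 8},{"claw": 0.03,"dx": 0,"dy": 0,"dz": 0.0001,"wx": 0,"wy": 0,"wz": 8},{"claw": 0.03,"dx": 0,"dy": 0,"dz": 0.0001,"wx": 0,"wy": 0,"wz": 8},{"claw": 0.03,"dx": 0,"dy": 0,"dz": 0.0001,"wx": 0,"wy": 0,"wz": 8},{"claw": 0.03,"dx": 0,"dy": 0,"dz": 0.0001,"wx": 0,"wy": 0,"wz": 8},{"claw": 0.03,"dx": 0,"dy": 0,"dz": 0.0001,"wx": 0,"wy": 0,"wz": 8}]'

```text
t: 6.92
eef_pos: [0.5407, -0.2052, 0.1367]
tool_rot: [-0.0, 0.53, 0.848, 0.001]
contact_force: [-1.9, 2.0, 7.8]
gripper_width: 0.477
grasp_force: 60.7
```

```bash
python3 - <<'E'
from h import *
st()
E
```

```text
t 6.92 q [-0.269  0.557  0.707  1.93  -0.486  0.83   1.155] p [ 0.5407 -0.2052  0.1367] yaw_y 26.03 zax [ 0.001  0.001 -1.   ] F [-1.9  2.   7.8] M [0.483 0.526 0.044] g 60.7 0.477
```

Emit:
drive_tool --increments '[{"claw": 0.03,"dx": 0,"dy": 0,"dz": 0.0001,"wx": 0,"wy": 0,"wz": 6},{"claw": 0.03,"dx": 0,"dy": 0,"dz": 0.0001,"wx": 0,"wy": 0,"wz": 6},{"claw": 0.03,"dx": 0,"dy": 0,"dz": 0,"wx": 0,"wy": 0,"wz": 6},{"claw": 0.03,"dx": 0,"dy": 0,"dz": 0.0001,"wx": 0,"wy": 0,"wz": 6}]'

```text
t: 7.42
eef_pos: [0.5408, -0.2052, 0.1364]
tool_rot: [-0.0, 0.694, 0.72, 0.001]
contact_force: [-2.1, 2.3, 7.8]
gripper_width: 0.476
grasp_force: 60.7
```

```bash
python3 - <<'E'
from h import *
st()
E
```

```text
t 7.42 q [-0.34   0.598  0.816  1.934 -0.575  0.858  0.819] p [ 0.5408 -0.2052  0.1364] yaw_y 2.1 zax [ 0.001  0.001 -1.   ] F [-2.1  2.3  7.8] M [0.501 0.467 0.079] g 60.7 0.476
```

Emit:
drive_tool --increments '[{"claw": 0.03,"dx": 0,"dy": 0,"dz": 0.0001,"wx": 0,"wy": 0,"wz": 6},{"claw": 0.03,"dx": 0,"dy": 0,"dz": 0.0001,"wx": 0,"wy": 0,"wz": 6},{"claw": 0.03,"dx": 0,"dy": 0,"dz": 0,"wx": 0,"wy": 0,"wz": 6},{"claw": 0.03,"dx": 0,"dy": 0,"dz": 0.0001,"wx": 0,"wy": 0,"wz": 6}]'

```text
t: 7.92
eef_pos: [0.5409, -0.2052, 0.1362]
tool_rot: [-0.0, 0.829, 0.56, 0.001]
contact_force: [-2.0, 3.1, 8.8]
gripper_width: 0.472
grasp_force: 60.9
```

```bash
python3 - <<'E'
from h import *
st()
E
```

```text
t 7.92 q [-0.404  0.648  0.923  1.938 -0.668  0.894  0.484] p [ 0.5409 -0.2052  0.1362] yaw_y -21.89 zax [ 0.001  0.001 -1.   ] F [-2.   3.1  8.8] M [0.456 0.424 0.089] g 60.9 0.472
```

Emit:
drive_tool --increments '[{"claw": 0.03,"dx": 0,"dy": 0,"dz": 0.0001,"wx": 0,"wy": 0,"wz": 6},{"claw": 0.03,"dx": 0,"dy": 0,"dz": 0.0001,"wx": 0,"wy": 0,"wz": 6},{"claw": 0.03,"dx": 0,"dy": 0,"dz": 0,"wx": 0,"wy": 0,"wz": 6},{"claw": 0.03,"dx": 0,"dy": 0,"dz": 0.0001,"wx": 0,"wy": 0,"wz": 6}]'

```text
t: 8.43
eef_pos: [0.541, -0.2052, 0.1359]
tool_rot: [-0.0, 0.927, 0.376, 0.001]
contact_force: [-2.0, 1.9, 8.0]
gripper_width: 0.477
grasp_force: 61.0
```

```bash
python3 - <<'E'
from h import *
st()
E
```

```text
t 8.43 q [-0.458  0.708  1.026  1.941 -0.76   0.941  0.148] p [ 0.541  -0.2052  0.1359] yaw_y -45.88 zax [ 0.001  0.001 -1.   ] F [-2.   1.9  8. ] M [0.495 0.448 0.072] g 61.0 0.477
```

Emit:
drive_tool --increments '[{"claw": 0.03,"dx": 0,"dy": 0,"dz": 0.0001,"wx": 0,"wy": 0,"wz": 6},{"claw": 0.03,"dx": 0,"dy": 0,"dz": 0.0001,"wx": 0,"wy": 0,"wz": 6},{"claw": 0.03,"dx": 0,"dy": 0,"dz": 0,"wx": 0,"wy": 0,"wz": 6}]'

```text
t: 8.8
eef_pos: [0.541, -0.2053, 0.1357]
tool_rot: [-0.0, 0.974, 0.226, 0.001]
contact_force: [-2.4, 2.1, 7.9]
gripper_width: 0.475
grasp_force: 60.9
```

```bash
python3 - <<'E'
from h import *
st()
E
```

```text
t 8.8 q [-0.493  0.757  1.098  1.943 -0.828  0.982 -0.107] p [ 0.541  -0.2053  0.1357] yaw_y -63.89 zax [ 0.001  0.001 -1.   ] F [-2.4  2.1  7.9] M [0.336 0.324 0.101] g 60.9 0.475
```

Emit:
drive_tool --increments '[{"claw": 0.03,"dx": 0,"dy": 0,"dz": 0.0001,"wx": 0,"wy": 0,"wz": 5},{"claw": 0.03,"dx": 0,"dy": 0,"dz": 0.0001,"wx": 0,"wy": 0,"wz": 5},{"claw": 0.03,"dx": 0,"dy": 0,"dz": 0,"wx": 0,"wy": 0,"wz": 5}]'

```text
t: 9.18
eef_pos: [0.541, -0.2054, 0.1355]
tool_rot: [-0.0, 0.995, 0.097, 0.001]
contact_force: [-1.5, 2.3, 8.2]
gripper_width: 0.474
grasp_force: 61.0
```

```bash
python3 - <<'E'
from h import *
st()
E
```

```text
t 9.18 q [-0.517  0.801  1.155  1.944 -0.882  1.02  -0.321] p [ 0.541  -0.2054  0.1355] yaw_y -78.85 zax [ 0.001  0.001 -1.   ] F [-1.5  2.3  8.2] M [0.352 0.344 0.062] g 61.0 0.474
```

Emit:
drive_tool --increments '[{"claw": 0.03,"dx": 0,"dy": 0,"dz": 0.0001,"wx": 0,"wy": 0,"wz": 5},{"claw": 0.03,"dx": 0,"dy": 0,"dz": 0.0001,"wx": 0,"wy": 0,"wz": 5},{"claw": 0.03,"dx": 0,"dy": 0,"dz": 0,"wx": 0,"wy": 0,"wz": 5}]'

```text
t: 9.55
eef_pos: [0.5422, -0.2055, 0.1354]
tool_rot: [0.0, 0.999, -0.032, 0.001]
contact_force: [4.0, -1.2, 1.1]
gripper_width: 0.469
grasp_force: 60.5
```

```bash
python3 - <<'E'
from h import *
st()
E
```

```text
t 9.55 q [-0.536  0.846  1.208  1.943 -0.933  1.058 -0.538] p [ 0.5422 -0.2055  0.1354] yaw_y -93.68 zax [ 0.003 -0.001 -1.   ] F [ 4.  -1.2  1.1] M [-0.231 -0.628  0.93 ] g 60.5 0.469
```

Mz jumped to 0.93, so the nut is at the stop and the pads may have slipped. Checking the mark in the wrist view against w3.

```bash
python3 - <<'E'
from h import *
o,R=st(); np.savez('pics/w4s.npz',p=o['eef_pos'],R=R); save('wrist','w4')
a,b=[cv2.imread(f'pics/{f}.png')[200:310,200:305] for f in('w3','w4')]
cv2.imwrite('pics/w34.png',cv2.resize(np.hstack([a,b]),None,fx=3.8,fy=3.8))
for f in('w3','w4'):
    p,d,W=wp(f);s=np.load(f'pics/{f}s.npz');T=(W-s['p'])@s['R']
    h=cv2.cvtColor(p,cv2.COLOR_RGB2HSV);r=np.hypot(T[...,0],T[...,1])
    k=(abs(W[...,2]-.1425)<.006)&(r<.022)&(r>.0095)&(h[...,1]<90)&(h[...,2]>150)
    n,l,stt,c=cv2.connectedComponentsWithStats(k.astype(np.uint8))
    for i in range(1,n):
        if stt[i,4]>8:
            q=T[l==i].mean(0);print(f,stt[i,4],c[i].round(1),q.round(4),'toolang',np.degrees(np.arctan2(q[1],q[0])).round(1))
E
```

```text
t 9.55 q [-0.536  0.846  1.208  1.943 -0.933  1.058 -0.538] p [ 0.5422 -0.2055  0.1354] yaw_y -93.68 zax [ 0.003 -0.001 -1.   ] F [ 4.  -1.2  1.1] M [-0.231 -0.628  0.93 ] g 60.5 0.469
w3 142 [222.8 259. ] [ 0.0078 -0.0129 -0.0062] toolang -58.9
w4 141 [221.7 264.5] [ 0.0048 -0.0136 -0.0062] toolang -70.6
```

View pics/w34.png

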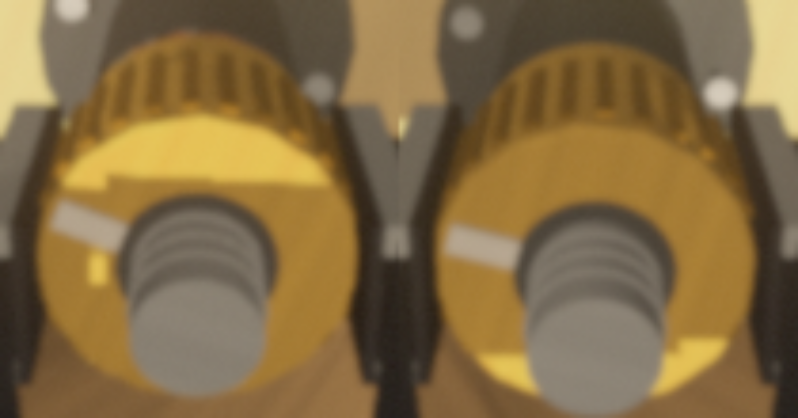

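The mark moved from about −59° to −70° in the tool frame, so the pads slipped at the hard stop and the nut is bottomed. I'll use the mark's world angle about the stud as reference. Backing off 90°.

Emit:
drive_tool --increments '[{"claw": 0.03,"dx": 0,"dy": 0,"dz": 0,"wx": 0,"wy": 0,"wz": -4},{"claw": 0.03,"dx": 0,"dy": 0,"dz": -0.0001,"wx": 0,"wy": 0,"wz": -8},{"claw": 0.03,"dx": 0,"dy": 0,"dz": -0.0001,"wx": 0,"wy": 0,"wz": -8},{"claw": 0.03,"dx": 0,"dy": 0,"dz": -0.0001,"wx": 0,"wy": 0,"wz": -8},{"claw": 0.03,"dx": 0,"dy": 0,"dz": -0.0001,"wx": 0,"wy": 0,"wz": -8},{"claw": 0.03,"dx": 0,"dy": 0,"dz": -0.0001,"wx": 0,"wy": 0,"wz": -8},{"claw": 0.03,"dx": 0,"dy": 0,"dz": -0.0001,"wx": 0,"wy": 0,"wz": -8},{"claw": 0.03,"dx": 0,"dy": 0,"dz": -0.0001,"wx": 0,"wy": 0,"wz": -8},{"claw": 0.03,"dx": 0,"dy": 0,"dz": -0.0001,"wx": 0,"wy": 0,"wz": -8},{"claw": 0.03,"dx": 0,"dy": 0,"dz": -0.0001,"wx": 0,"wy": 0,"wz": -8},{"claw": 0.03,"dx": 0,"dy": 0,"dz": -0.0001,"wx": 0,"wy": 0,"wz": -8},{"claw": 0.03,"dx": 0,"dy": 0,"dz": -0.0001,"wx": 0,"wy": 0,"wz": -6},{"claw": 0.03,"dx": 0,"dy": 0,"dz": 0,"wx": 0,"wy": 0,"wz": 0}]'

```text
t: 11.22
eef_pos: [0.5409, -0.2039, 0.1363]
tool_rot: [-0.001, 0.729, 0.685, 0.002]
contact_force: [-2.8, 5.6, 11.5]
gripper_width: 0.471
grasp_force: 61.2
```

```bash
cat >> h.py <<'E'
def mark(f):
    p,d,W=wp(f);s=np.load(f'pics/{f}s.npz');T=(W-s['p'])@s['R']
    h=cv2.cvtColor(p,cv2.COLOR_RGB2HSV);r=np.hypot(T[...,0],T[...,1])
    k=(abs(W[...,2]-.1425)<.006)&(r<.022)&(r>.0095)&(h[...,1]<90)&(h[...,2]>150)
    n,l,stt,c=cv2.connectedComponentsWithStats(k.astype(np.uint8));i=1+np.argmax(stt[1:,4]);q=T[l==i]
    sd=(W[...,2]>.1555)&(W[...,2]<.162)&(r<.014);c0=T[sd].mean(0)
    # nut outline: min enclosing circle of top-face points
    tf=(abs(W[...,2]-np.median(q@s['R'].T[2]+s['p'][2]))<.0025)&(r<.026)&(d>0)
    c1,rad=cv2.minEnclosingCircle(T[tf][:,:2].astype(np.float32)) 
    y=np.degrees(np.arctan2(s['R'][1,1],s['R'][0,1])); m=q.mean(0)
    ang=lambda v:(y-90-0-np.degrees(np.arctan2(v[1],v[0])) )
    e=cv2.fitLine(q[:,:2].astype(np.float32),cv2.DIST_L2,0,.01,.01).ravel()[:2]; e=e*np.sign(e@m[:2])
    aa=[np.degrees(np.arctan2(v[1],v[0])).round(1) for v in(m[:2]-c0[:2],m[:2]-c1,e)]
    print(f,'tool ang stud/circle/line',aa,'world',[round(y-a,1) for a in aa],'c0',c0.round(4),'c1',np.round(c1,4),round(rad,4),'px',c[i].round(1))
E
python3 - <<'E'
from h import *
o,R=st(); np.savez('pics/w5s.npz',p=o['eef_pos'],R=R); save('wrist','w5')
for f in('w2','w3','w4','w5'): mark(f)
E
```

```text
t 11.22 q [-0.358  0.61   0.844  1.936 -0.601  0.868  0.742] p [ 0.5409 -0.2039  0.1363] yaw_y -3.59 zax [ 0.001  0.004 -1.   ] F [-2.8  5.6 11.5] M [1.236 0.52  0.042] g 61.2 0.471
w2 tool ang stud/circle/line [np.float64(-68.5), np.float64(-67.0), np.float64(-69.8)] world [np.float64(208.7), np.float64(207.2), np.float64(210.0)] c0 [-0.0011  0.0028 -0.0186] c1 [-0.0016  0.0028] 0.0218 px [222.5 259.1]
w3 tool ang stud/circle/line [np.float64(-68.0), np.float64(-69.3), np.float64(-65.3)] world [np.float64(158.0), np.float64(159.3), np.float64(155.3)] c0 [-0.0002  0.002  -0.0201] c1 [ 0.001 -0.   ] 0.0257 px [221.9 258.6]
w4 tool ang stud/circle/line [np.float64(-75.3), np.float64(-83.2), np.float64(-72.8)] world [np.float64(-18.4), np.float64(-10.5), np.float64(-20.9)] c0 [-0.0014  0.002  -0.0221] c1 [ 0.001 -0.   ] 0.0257 px [220.4 264.2]
w5 tool ang stud/circle/line [np.float64(-75.9), np.float64(-82.8), np.float64(-69.0)] world [np.float64(72.3), np.float64(79.2), np.float64(65.4)] c0 [-0.0013  0.0019 -0.0212] c1 [ 0.0008 -0.    ] 0.0257 px [220.7 264.6]
```

The mark turned 90.7° about the stud and the tool 90.1°, so there was no slip on the back-off. A last look at the scene before hand-in.

```bash
python3 - <<'E'
from h import *
save('side','side1'); st()
E
```

```text
t 11.32 q [-0.358  0.611  0.845  1.936 -0.601  0.868  0.741] p [ 0.541  -0.2039  0.1363] yaw_y -3.64 zax [ 0.001  0.003 -1.   ] F [-2.7  6.6 10.4] M [1.202 0.523 0.069] g 61.3 0.474
```

View pics/side1.png

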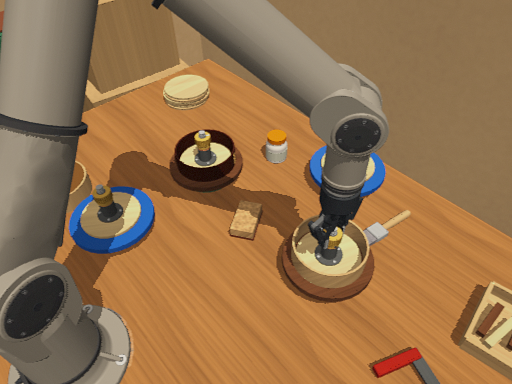

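The gripper holds the nut at (331,238). The shells, block, jar and brush are where they were.

```bash
python3 -c "
from station import *
print(hand_in())"
```

```text
the job is handed in; nothing more can be done
None
```

The right turntable's nut (raw pale shell) was screwed down to its stop and backed off a quarter turn (mark turned about 90.7°), and the gripper is still holding it there; the other things in view on the bench look unmoved, and the job is handed in.

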